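# Line up the guide bushes by height

## Robot

A 6-joint arm with a two-finger parallel gripper is mounted at the origin on the work surface. World frame = base frame: x ahead of the robot, y to its left, z up, the work surface at z = 0. Lengths are in m, angles in degrees, forces in N, time in s.
With the tool pointing down it reaches from about 0.375 to 0.75 m from the base axis. Payload 9 kg.
Tool frame: the origin (TCP) lies where the fingers leave the gripper's body, on its centre line; the fingertips stand 73 mm ahead of it and the grasp point (between the pads) lies 54 mm ahead of it (robot.tip_reach is the distance from the TCP to the fingertips, in m); z points along the fingers, y is the line along which they close (so a half turn about z gives the same grasp; the last joint's range is limited). The gripper opens to 85 mm and grips with 20 to 120 N. Pads are 22 mm wide; open, the fingers measure 114 mm over their backs; the gripper's body (76 mm by 85 mm) begins 54 mm behind the grasp point. The pads swing forward as they close: fully open they stand 13 mm farther back than shut.
Start: joints at [-89.651, 5.964, 5.575, 89.605, 0, 77.527], TCP at [0.133, -0.585, 0.304] pointing down, gripper open.
Joint ranges: [-171.21, 171.21], [-48.23, 106.86], [-62.78, 66.21], [-105.2, 120.99], [-86.42, 89.51], [-180, 180]. Speed limits (degrees/s): [127.2, 127.2, 147.25, 180, 180, 180].

## Interface

Orientations are given as [roll, pitch, yaw] about the fixed x, y, z axes, in that order (R = Rz(yaw) Ry(pitch) Rx(roll)).
In Python, from plant import robot gives the robot as it stands. Calls block until the motion is done:
- robot.move_pose(position, orientation): joint-space move of the TCP to a pose.
- robot.line_to(position, vel=0.15, rotation=None, guard=None): straight line of the TCP; rotation=None keeps the orientation; vel is the mean speed in m/s. With guard (N) it stops when the force on the tool has changed by that much, and returns True; else False.
- robot.goto_joints(angles): joint-space move.
- robot.set_gripper(opening): finger opening in m; the grip force is fixed at half the most; returns when the fingers have stopped.
- robot.pause(seconds).
- robot.ik(position, orientation): joint angles nearest the present ones, or None.
- robot.observe(): the state.
- robot.grab_frame(name): name is "scene" or "top" or "wrist"; returns the picture (480x640x3 uint8, blue, green, red); there is no depth.
- robot.get_calibration(name): a dict with "vertical_fov" (degrees; the focal length in pixels is half the picture's height over the tangent of half this angle, whatever the lens; pixels are square), "cx", "cy" (the principal point, pixels), "rvec" (rotation vector, rad) and "tvec" (3), from world to camera coordinates, as OpenCV has them. Camera axes: x right, y down, z forward; pixel columns grow to the right and rows downward; lengths in m; the calibration is good to about 2 mm. The wrist camera is an equidistant fisheye: a pixel r from the principal point sees the ray r / f radians off the axis. A picture is of the moment at which its call begins: read the wrist's pose just before it. get_calibration takes no time and is no camera call; for the wrist camera it gives the pose at the moment of the call.
A pose or a line that the arm cannot do raises robot.IKError and nothing moves.
- robot.job_done(): hands the job in; it is judged then, once.
The state is a dict: "time": time; "q": joint angles; "qvel": joint speeds; "joint_torque": joint torques, N m; "tool_pos": TCP position; "tcp_rot": TCP orientation; "ft_force": force on the tool from outside, world axes, zero at the start; "torque": the same for the moment, N m; "gripper_width": finger opening in m; "gripper_force": force on a finger pad.
Only numpy, scipy, OpenCV 4.12 (cv2) and the standard library are available. Lean on these libraries where they do the work, as an engineer would, in place of code of your own. Each camera call takes 0.05 s, during which the arm holds its last target. There are 200 camera calls.

## Task

The toggle clamp on the bench is holding one of the four flanged steel guide bushes: flip its handle over to release that bush, and leave the clamp open. Stand all four bushes upright on the ring marks of the aluminium rail, one centred on each ring, in order of height, with the shortest on the mark next to the tall end stop and the tallest farthest from it. Do not knock any bush over, and leave the oil bottle and the wrench where they are.

Things in the scene. Friction and masses are not known exactly. Their poses are not given: they have to be found in the camera images.
- bush_a: the shortest flanged guide bush: plain steel, an upright barrel 20 mm in diameter on a round foot flange 48 mm in diameter and 8 mm thick, 44 mm tall in all, weight 0.1 to 0.55 kg. Origin: centre of the underside; z up along the barrel. One of the four bushes (any of them) starts in the clamping fixture; all four start standing on the bench top
- bush_b: the second shortest flanged guide bush: plain steel, an upright barrel 24 mm in diameter on a round foot flange 48 mm in diameter and 8 mm thick, 58 mm tall in all, weight 0.1 to 0.55 kg. Origin: centre of the underside; z up along the barrel. One of the four bushes (any of them) starts in the clamping fixture; all four start standing on the bench top
- bush_c: the second tallest flanged guide bush: plain steel, an upright barrel 28 mm in diameter on a round foot flange 48 mm in diameter and 8 mm thick, 72 mm tall in all, weight 0.1 to 0.55 kg. Origin: centre of the underside; z up along the barrel. One of the four bushes (any of them) starts in the clamping fixture; all four start standing on the bench top
- bush_d: the tallest flanged guide bush: plain steel, an upright barrel 32 mm in diameter on a round foot flange 48 mm in diameter and 8 mm thick, 86 mm tall in all, weight 0.1 to 0.55 kg. Origin: centre of the underside; z up along the barrel. One of the four bushes (any of them) starts in the clamping fixture; all four start standing on the bench top
- rail: fixed flat aluminium sorting rail, 64 mm wide (its x), 360 mm long (its y), 12 mm thick. Origin: centre of its underside, on the bench; its top face is at z = 12 mm. Four engraved rings of 55 mm diameter mark the places on the top face, on its centre line at y = -105, -35, 35 and 105 mm in the rail's frame. They are flat marks, without a recess
- end_stop: fixed dark steel end stop standing on one end of the rail (either end: y = +165 or -165 mm in the rail's frame), 50 mm across the rail, 20 mm thick, 45 mm tall. Origin: centre of its underside. From it the four marks lie at 60, 130, 200 and 270 mm. A low strip only 5 mm high lies on the other end of the rail
- clamp_handle (a joint): toggle clamp handle, rad: 0 = clamped (leaning 0.3 towards the clamped bush), 1.9 = swung over, away from the bush, fully open; from about 1.0 on it falls open by itself. A few newtons at the tip move it. Clamped, a fork straddles the barrel 1 to 2 mm above the flange and locks it down; open, the fork stands upright behind the bush
- handle_tip (a point): top end of the clamp's red grip (18 mm diameter, 55 mm long). z: along the handle, away from its pivot, which lies 105 mm back along z and 41 mm above the bench; x: along the level pivot axis; y: the way the handle opens, away from the bush. The bush stands 86 mm from the pivot, on the -y side, in a square pocket 54 mm wide, walls 6 mm high, 8 mm thick, its floor the bench
- oil_bottle: bystander: white plastic oil bottle, 50 mm in diameter, 110 mm tall, standing on the bench. Origin: centre of its underside
- wrench: bystander: steel wrench, 160 mm long, lying on the bench to the left of the rail. Origin: centre of its underside; x along its length
Things that resemble listed ones, but are neither listed nor needed, are in the scene too. What is shaped like the bush_a but turquoise is not meant. What is shaped like the bush_c but brown is not meant.

How it is judged (in metres and radians):
At the end, for the whole second after the job is handed in: The clamp handle is beyond 1.2 rad; all four bushes stand upright (within 0.1 rad) on the rail's top face, released and at rest, within 12 mm along and across the rail of their marks: shortest 60 mm from the end stop, then 130, 200 and the tallest 270 mm (value of joint clamp_handle above 1.2 rad and horizontal distance between bush_a and end_stop between 0.048 and 0.072 m and x of bush_a in the frame of rail between -0.012 and 0.012 m and z of bush_a in the frame of rail between 0.008 and 0.016 m and angle between each of bush_a, bush_b, bush_c, bush_d's own z axis and vertical below 0.1 rad and linear speed of each of bush_a, bush_b, bush_c, bush_d below 0.02 m/s and horizontal distance between bush_b and end_stop between 0.118 and 0.142 m and x of bush_b in the frame of rail between -0.012 and 0.012 m and z of bush_b in the frame of rail between 0.008 and 0.016 m and horizontal distance between bush_c and end_stop between 0.188 and 0.212 m and x of bush_c in the frame of rail between -0.012 and 0.012 m and z of bush_c in the frame of rail between 0.008 and 0.016 m and horizontal distance between bush_d and end_stop between 0.258 and 0.282 m and x of bush_d in the frame of rail between -0.012 and 0.012 m and z of bush_d in the frame of rail between 0.008 and 0.016 m); the robot touches nothing.
It fails at once if a bush is knocked over (tilted by more than 0.6 rad) (angle between any of bush_a, bush_b, bush_c, bush_d's own z axis and vertical above 0.6 rad).
It fails at once if the oil bottle or the wrench is moved by more than 20 mm (distance of any of oil_bottle, wrench from where it was at the start of the episode above 0.02 m).
It also fails if it takes over 112 s, if anything falls off the work surface, if the arm or the gripper's body presses on something with over 40 N, if the wrist force passes 120 N, or if a joint passes its speed limit or range.

## Working session

There is one attempt and no reset: what is moved stays moved. The work goes in short steps, each a Python script; the robot and the scene stay as the last script left them, time stands still between calls to the robot, and variables do not carry over. Pictures are saved under pics/ and viewed, at most 14 in all, crops included, and the job is handed in when it is done.

```bash
ls; mkdir -p pics; python3 - <<'E'
from plant import robot
import cv2
for n in("scene","top"):
    cv2.imwrite(f"pics/{n}0.png",robot.grab_frame(n)); c=robot.get_calibration(n); print(n,c)
s=robot.observe(); print(s["time"],s["tool_pos"],s["tcp_rot"],s["gripper_width"])
E
```

```text
pics
scene {'vertical_fov': 51.799554363754716, 'cx': 326.6508051707355, 'cy': 241.34570295169277, 'rvec': array([ 2.45019775,  0.7877871 , -0.21832385]), 'tvec': array([-0.41615911, -0.21962787,  1.17529942])}
top {'vertical_fov': 42.07144020193361, 'cx': 316.5162724769308, 'cy': 233.35144585633793, 'rvec': array([ 2.13708293, -2.20164596,  0.07496739]), 'tvec': array([-0.01639951,  0.5305639 ,  1.52763403])}
0.1 [ 0.13317549 -0.5848019   0.30321163] [-1.79932193e+02 -1.16299126e-02  1.28244184e+01] 0.08559271116839884
```

View pics/scene0.png

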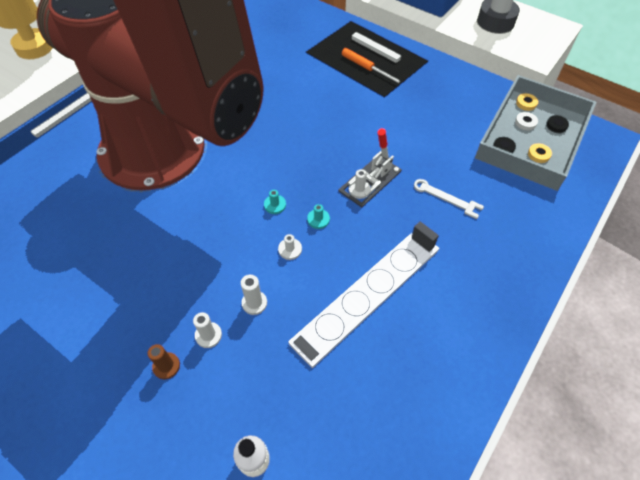

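View pics/top0.png

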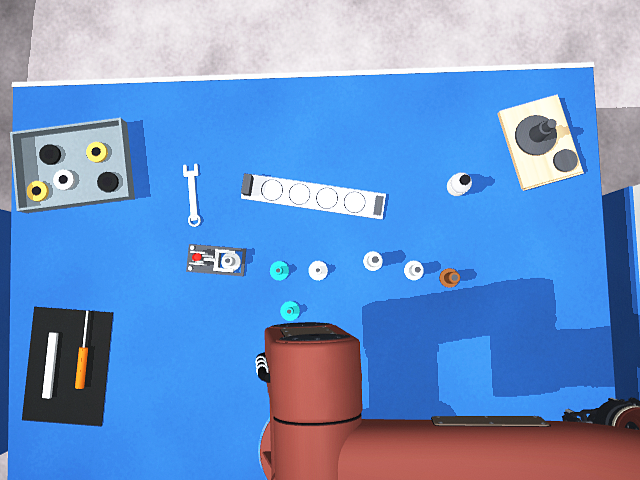

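The scene and top views show three free steel bushes at top-view pixels (318,270), (373,260) and (414,270), and the fourth in the clamp at (231,261). The clamp's red grip is at (197,258). The end stop is at the left (+y) end of the rail, at (247,184), and the bottle is at (459,184). The turquoise and brown bushes are decoys. Next I take rough positions and zoomed crops.

```bash
cat > h.py <<'E'
import numpy as np, cv2
from plant import robot
def cal(n):
    c=robot.get_calibration(n); R=cv2.Rodrigues(np.array(c["rvec"]))[0]; t=np.array(c["tvec"]).ravel()
    return dict(R=R,o=-R.T@t,f=240/np.tan(np.radians(c["vertical_fov"]/2)),cx=c["cx"],cy=c["cy"],t=t,fish=n=="wrist")
def ray(c,uv):
    d=(np.array(uv,float)-[c["cx"],c["cy"]])/c["f"]; r=np.hypot(*d)
    v=np.array([*(d*(np.sin(r)/r if r>1e-9 else 1)),np.cos(r)]) if c["fish"] else np.array([*d,1.])
    return c["R"].T@v
def onz(c,uv,z):
    v=ray(c,uv); return c["o"]+v*(z-c["o"][2])/v[2]
def proj(c,p):
    v=c["R"]@np.array(p,float)+c["t"]
    if c["fish"]:
        r=np.hypot(v[0],v[1]); k=np.arctan2(r,v[2])/max(r,1e-9)
    else: k=1/v[2]
    return np.array([c["cx"]+c["f"]*k*v[0],c["cy"]+c["f"]*k*v[1]])
def tri(c1,a,c2,b):
    d1,d2=ray(c1,a),ray(c2,b); A=np.stack([d1,-d2],1)
    s=np.linalg.lstsq(A,c2["o"]-c1["o"],rcond=None)[0]
    p,q=c1["o"]+s[0]*d1,c2["o"]+s[1]*d2; return (p+q)/2,np.linalg.norm(p-q)
E
python3 - <<'E'
from h import *
t=cv2.imread("pics/top0.png"); s=cv2.imread("pics/scene0.png"); C=cal("top");S=cal("scene")
m=cv2.inRange(cv2.cvtColor(t,cv2.COLOR_BGR2HSV),(0,0,110),(180,90,255))
n,l,st,ce=cv2.connectedComponentsWithStats(m[140:330,170:500])
for i in range(1,n):
    if st[i,4]>60:
        uv=ce[i]+[170,140]; print("top",uv.round(1),st[i],onz(C,uv,0.01).round(3), "scene px",proj(S,onz(C,uv,0.01)).round())
a=cv2.resize(t[150:300,180:470],None,fx=2.75,fy=2.75,interpolation=2)
cv2.imwrite("pics/c1.png",a[:413,:798])
b=cv2.resize(s[120:360,140:460],None,fx=2.5,fy=2.5,interpolation=2); cv2.imwrite("pics/c2.png",b)
E
```

```text
top [191.8 193.9] [ 13  24  18  63 500] [0.641 0.28  0.01 ] scene px [448. 196.]
top [457.4 184.8] [277  32  25  24 358] [ 0.642 -0.389  0.01 ] scene px [253. 462.]
top [314.3 195.9] [  71   34  145   45 3635] [ 0.626 -0.029  0.01 ] scene px [366. 293.]
top [214.6 260.3] [  16  104   59   32 1169] [0.471 0.225 0.01 ] scene px [370. 177.]
top [372.4 260.8] [193 111  20  20 296] [ 0.458 -0.169  0.01 ] scene px [253. 301.]
top [317.7 270.2] [139 121  19  20 293] [ 0.439 -0.032  0.01 ] scene px [289. 247.]
top [413.4 270. ] [234 121  20  19 299] [ 0.432 -0.27   0.01 ] scene px [207. 333.]
```

View pics/c1.png

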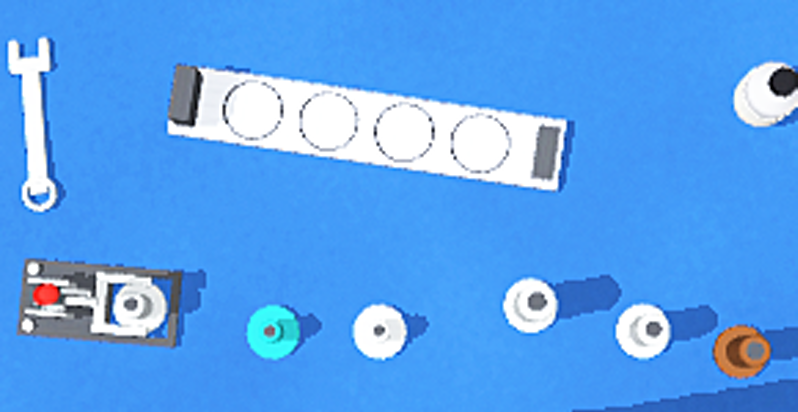

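View pics/c2.png

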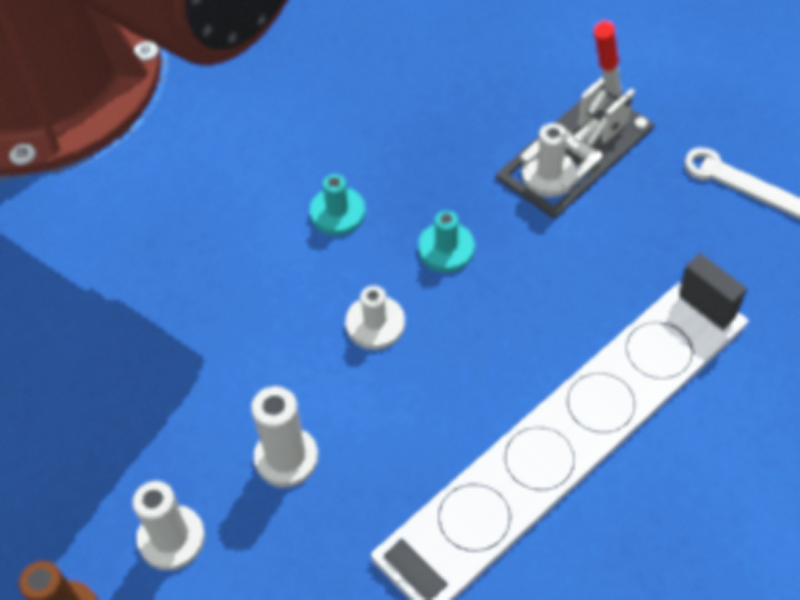

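Triangulated barrel tops will show which bush is which. I read the crop coordinates as follows:

| Item | Top crop px | Scene crop px |
|---|---|---|
| Bush d? top | (536,300) | (274,404) |
| Bush c? top | (653,328) | (153,498) |
| Bush a? top | (379,330) | (373,295) |
| Clamped bush top | (131,304) | (552,131) |
| Red grip | (46,294) | (604,28) |

The rings are at (253,109), (328,121), (404,132) and (480,143) in the top crop.

```bash
python3 - <<'E'
from h import *
C=cal("top");S=cal("scene")
T=lambda p:np.array(p)/2.75+[180,150]-.3
U=lambda p:np.array(p)/2.5+[140,120]-.3
for n,a,b in [("d?",(536,300),(274,404)),("c?",(653,328),(153,498)),("a?",(379,330),(373,295)),("clamped",(131,304),(552,131)),("griptop",(46,294),(604,28)),
  ]:
    p,e=tri(C,T(a),S,U(b)); print(n,p.round(4),"miss",e.round(4))
r=[onz(C,T(p),.012) for p in [(253,109),(328,121),(404,132),(480,143)]]
rs=[onz(S,U(p),.012) for p in [(660,350),(601,403),(540,458),(474,517)]]
print("rings top\n",np.array(r).round(4),"\nscene\n",np.array(rs).round(4)); print("spacing",np.linalg.norm(np.diff(r,axis=0),axis=1))
# flange centres (blob) at z~.008
for n,p in [("d",(372.4,260.8)),("a",(317.7,270.2)),("c",(413.4,270.))]: print(n,onz(C,p,.008).round(4))
print("end stop top",onz(C,T((184,95)),.057).round(4))
d=r[0]-r[3]; print("rail dir deg",np.degrees(np.arctan2(d[1],d[0])))
# clamp base axis: corners of the dark plate
P=[onz(C,T(p),.003) for p in [(27,259),(182,272),(177,346),(18,334)]]; print("plate",np.array(P).round(4))
for y in (90,-90,80,-100):
    print(y,robot.ik([.46,.2,.25],[180,0,y]),robot.ik([.6,-.1,.25],[180,0,y]))
E
```

```text
d? [ 0.4597 -0.1688  0.0878] miss 0.0002
c? [ 0.4332 -0.2699  0.0735] miss 0.001
a? [ 0.4394 -0.032   0.0444] miss 0.0011
clamped [0.4678 0.1848 0.061 ] miss 0.0002
griptop [0.4744 0.2431 0.1397] miss 0.0004
rings top
 [[ 0.6455  0.0776  0.012 ]
 [ 0.6322  0.0092  0.012 ]
 [ 0.6198 -0.06    0.012 ]
 [ 0.6075 -0.129   0.012 ]] 
scene
 [[ 0.6461  0.0785  0.012 ]
 [ 0.6332  0.009   0.012 ]
 [ 0.6208 -0.0591  0.012 ]
 [ 0.6078 -0.1283  0.012 ]]
spacing [0.06970378 0.07027171 0.07008198]
d [ 0.4582 -0.1693  0.008 ]
a [ 0.4388 -0.0322  0.008 ]
c [ 0.4323 -0.2703  0.008 ]
end stop top [0.6528 0.135  0.057 ]
rail dir deg 79.60099021154164
plate [[0.5147 0.289  0.003 ]
 [0.4984 0.1469 0.003 ]
 [0.431  0.1527 0.003 ]
 [0.4463 0.298  0.003 ]]
90 [  8.52493192 -11.59526784 -17.05878516  84.53648269   0.
  98.52493192] [-21.76412259   7.16742044   1.26347254  84.09605209   0.
  68.23587741]
-90 [  8.52493192 -11.59526784 -17.05878516  84.53648269   0.
 -81.47506808] [ -21.76412259    7.16742044    1.26347254   84.09605209    0.
 -111.76412259]
80 [  8.52493192 -11.59526784 -17.05878516  84.53648269   0.
 108.52493192] [-21.76412259   7.16742044   1.26347254  84.09605209   0.
  78.23587741]
-100 [  8.52493192 -11.59526784 -17.05878516  84.53648269   0.
 -71.47506808] [ -21.76412259    7.16742044    1.26347254   84.09605209    0.
 -101.76412259]
```

The heights come out at 87.8, 73.5, 44.4 and 61 mm, so the free bushes are d, c and a, and b is clamped. Ring spacing is 70 mm and the grip height is 0.140 m, both as expected. Now I open the clamp.

```bash
cat >> h.py <<'E'
cu=np.array([.109,.994,0]); cu/=np.linalg.norm(cu); CY=83.7; RY=79.6
B=dict(a=(.4391,-.0321),c=(.4328,-.2701),d=(.459,-.169),b=(.4678,.1848))
M=dict(a=(.6458,.0780),b=(.6327,.0091),c=(.6203,-.0596),d=(.6077,-.1287))
H=dict(a=.031,b=.036,c=.040,d=.047)   # grasp point height above the underside
piv=np.array([*B["b"],0])+.086*cu
E
python3 - <<'E'
from h import *
robot.set_gripper(0.0)
P=lambda y,z:piv*[1,1,0]+cu*y+np.array([0,0,z+robot.tip_reach])
robot.move_pose(P(-.070,.20),[180,0,CY])
robot.line_to(P(-.070,.108),vel=.15)
print("hit",robot.line_to(P(.064,.108),vel=.12,guard=25),robot.observe()["ft_force"])
robot.line_to(P(.064,.25),vel=.25)
cv2.imwrite("pics/top1.png",robot.grab_frame("top"))
im=robot.grab_frame("scene"); print(robot.observe()["time"])
cv2.imwrite("pics/s1.png",cv2.resize(im[100:280,260:500],None,fx=3,fy=3,interpolation=2))
E
```

```text
hit False [ 0.03716534 -0.17373396 -0.36259941]
6.7167
```

View pics/s1.png

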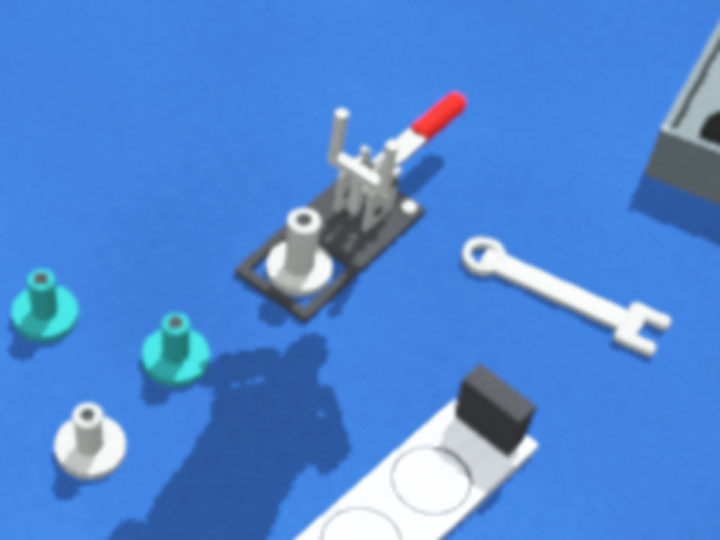

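The clamp is open: the handle lies back and the fork stands upright behind bush b. Nothing else moved. Next I place d and check it, and cast the fork position for clearance.

```bash
cat >> h.py <<'E'
def pick_place(n,yaw=RY,zt=.25,op=.075):
    g=H[n]+.054; b,m=B[n],M[n]
    robot.set_gripper(op)
    robot.move_pose([*b,zt],[180,0,yaw])
    hit=robot.line_to([*b,g],vel=.15,guard=15)
    if hit: print("touched on descent",robot.observe()["tool_pos"]); return
    robot.set_gripper(0.0); w=robot.observe()["gripper_width"]
    robot.line_to([*b,zt],vel=.2)
    print(n,"width",w,robot.observe()["gripper_width"])
    robot.move_pose([*m,zt],[180,0,RY])
    robot.line_to([*m,g+.012+.015],vel=.2)
    hit=robot.line_to([*m,g+.012-.001],vel=.03,guard=12)
    s=robot.observe(); print("down",hit,s["tool_pos"],s["ft_force"])
    robot.set_gripper(.065)
    robot.line_to([*m,zt],vel=.2); print("t",robot.observe()["time"])
E
python3 - <<'E'
from h import *
S=cal("scene")
for uv in ((374,137.7),(390,147.7)):
    for z in (.09,.11,.13):
        p=onz(S,uv,z)-piv; print(z,"y_rel",(p@cu).round(3),"x_rel",(p@[cu[1],-cu[0],0]).round(3))
pick_place("d")
im=robot.grab_frame("scene")
cv2.imwrite("pics/s2.png",cv2.resize(im[180:400,140:460],None,fx=2.5,fy=2.5,interpolation=2))
E
```

```text
0.09 y_rel -0.011 x_rel -0.027
0.11 y_rel -0.028 x_rel -0.015
0.13 y_rel -0.045 x_rel -0.004
0.09 y_rel -0.011 x_rel 0.017
0.11 y_rel -0.028 x_rel 0.028
0.13 y_rel -0.045 x_rel 0.038
d width 0.031043887440281512 0.030683783396060888
down True [ 0.60777294 -0.12869242  0.11368528] [-1.2507155   0.34187216  4.32179966]
t 14.9417
```

View pics/s2.png

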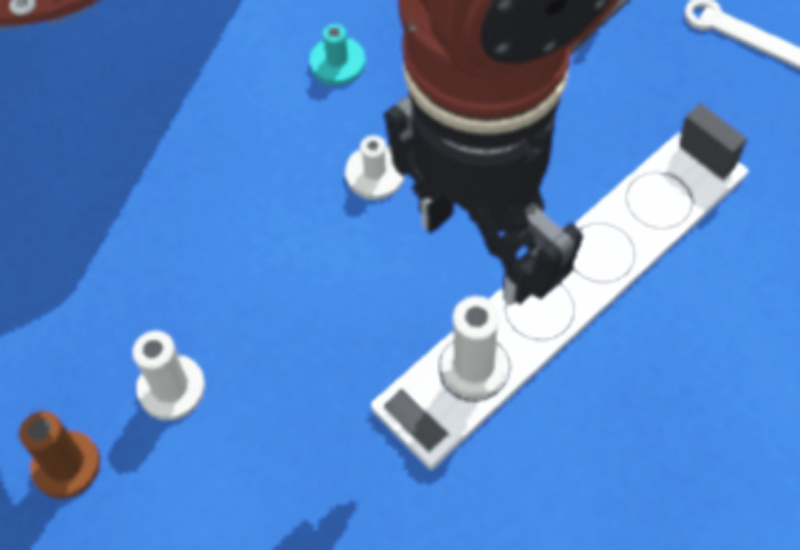

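Bush d stands centred on the far ring. The fork prongs come out about 66 mm behind bush b, so the gripper body (at most 43 mm half-width) clears them. On to c, a and b.

```bash
python3 - <<'E'
from h import *
pick_place("c"); pick_place("a"); pick_place("b",yaw=CY)
robot.goto_joints([-89.651,5.964,5.575,89.605,0,77.527])
t=robot.grab_frame("top"); im=robot.grab_frame("scene")
cv2.imwrite("pics/t3.png",cv2.resize(t[150:300,180:470],None,fx=2.75,fy=2.75,interpolation=2)[:413,:798])
cv2.imwrite("pics/s3.png",cv2.resize(im[120:360,140:460],None,fx=2.5,fy=2.5,interpolation=2))
print(robot.observe()["time"])
E
```

```text
c width 0.026502947273688106 0.026804765695874352
down True [ 0.62036087 -0.05957611  0.10661579] [-1.10052818  1.24706083  6.24599392]
t 22.5
a width 0.018117694823551078 0.01857986972099404
down True [0.64582648 0.07803568 0.09749277] [-1.51118935 -0.72178299  4.9490038 ]
t 30.0333
b width 0.022875468770565708 0.022838636330100866
down True [0.63273627 0.00905211 0.10252107] [-0.59435665  0.86004847  5.69941092]
t 37.475
40.3167
```

View pics/t3.png

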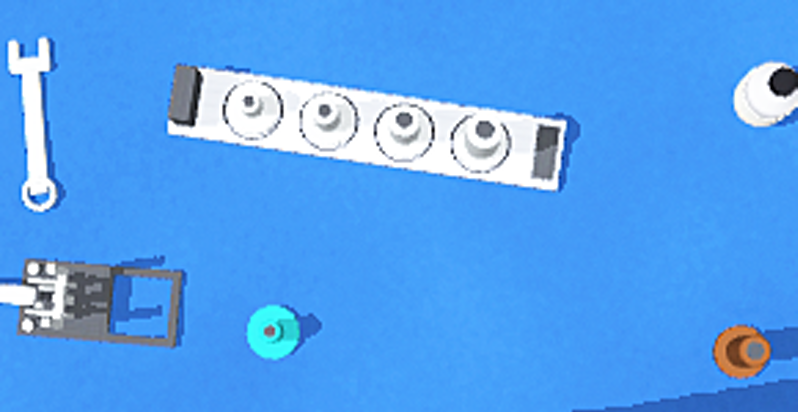

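View pics/s3.png

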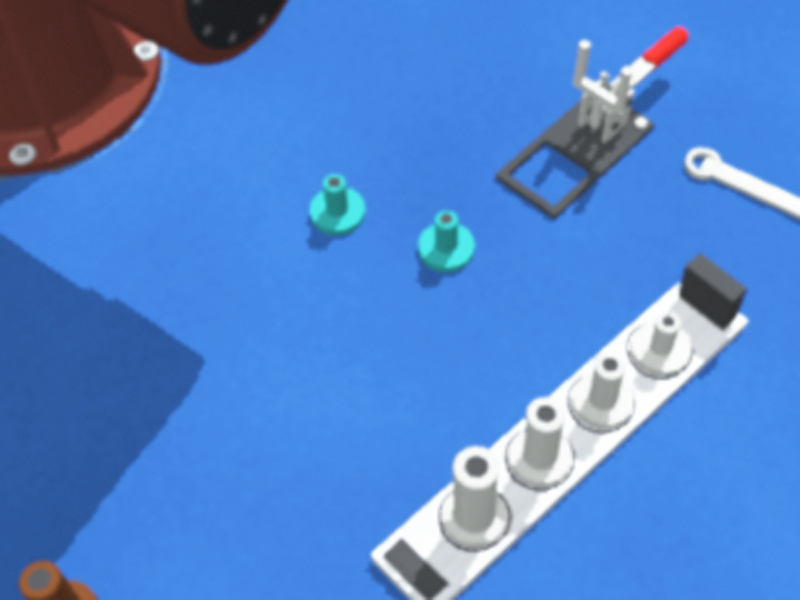

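Both views show all four flanges centred in their rings (top crop (253,109), (328,121), (404,132), (480,143)), rising in height away from the end stop. The clamp is open, and the wrench and bottle have not moved.

```bash
python3 -c "
from plant import robot
print(robot.job_done())"
```

```text
the job is handed in; nothing more can be done
None
```

The job is handed in at about 40 s: the clamp is open, and all four bushes stand centred on their rings in order of height, shortest next to the end stop, with the oil bottle and wrench where they were.

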